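# Open the bench clamp that holds the tortilla press

## Robot

A 6-joint arm with a two-finger parallel gripper is mounted at the origin on the work surface. World frame = base frame: x ahead of the robot, y to its left, z up, the work surface at z = 0. Lengths are in m, angles in rad, forces in N, time in s.
With the tool pointing down it reaches from about 0.25 to 0.775 m from the base axis. Payload 4 kg.
Tool frame: the origin (TCP) lies at the very end of the fingers, on their centre line; the grasp point (between the pads) lies 19 mm behind it; z points along the fingers, y is the direction in which the jaws open and shut (so a half turn about z gives the same grasp; the last joint's range is limited). The gripper opens to 94 mm and grips with 3 to 60 N. Pads are 16 mm wide; open, the fingers measure 119 mm over their backs; the gripper's body (75 mm by 177 mm) begins 78 mm behind the grasp point.
Start: joints at [-1.348, 0.087, 1.371, -0, 1.684, -0.103], TCP at [0.176, -0.521, 0.206] pointing down, gripper open.
Joint ranges: [-3.1, 3.1], [-0.76, 2.03], [0.27, 2.55], [-1.08, 4.22], [0.17, 2.65], [-2.57, 2.57]. Speed limits (rad/s): [2.79, 2.79, 3.14, 3.14, 3.14, 3.14].

## Interface

Orientations are given as [roll, pitch, yaw] about the fixed x, y, z axes, in that order (R = Rz(yaw) Ry(pitch) Rx(roll)).
In Python, from bench import robot, cams, models gives the robot as it stands.
- The arm moves only by the tool step_arm, never from a script. Its argument "series" is a list of rows, each a list of 5 numbers: the gripper command: -1 is shut, 1 is fully open, values between are in proportion, then the shift along the tool's x, y, z in mm, then the turn about the tool's z in degrees. A call has 1 to 20 rows; each row is the pose to reach, as a shift and turn from the pose commanded when the call began, along the tool's axes at that moment; what a row does not reach only later rows make up. A row lasts 1/8 s, in which the tool goes at most 62.5 mm and 10.7 degrees, less where a joint would pass 70% of its speed; a pose out of reach is approached as far as the arm can. A call with a gripper value outside its range is refused whole. The fingers move at their own pace and stop on an object; the grip force is fixed at half the most. Time passes only in rows, so rows that repeat a pose let the fingers close. It gives the time, the measured TCP pose, the force and the opening at its end, in the units of the state.
- robot.get_obs(): the state, without advancing time (a new reading comes with each control period).
- cams.snapshot(name): name is "scene" or "top" or "wrist"; returns a dict with "pixels" (400x640x3 uint8, red, green, blue), "fov_y" (degrees; the focal length in pixels is half the picture's height over the tangent of half this angle, whatever the lens; pixels are square), "cx", "cy" (the principal point, pixels), "k1" (the pictures are not rectified: a ray, as slopes to the right and down, at radius r is drawn at 1 + k1 r^2 times it, then the intrinsics apply), "R" (3x3) and "t" (3): a world point X has camera coordinates R X + t. Camera axes: x right, y down, z forward; pixel columns grow to the right and rows downward; lengths in m; the calibration is good to about 2 mm. A picture is of the moment at which its call begins. There is no depth.
- robot.close_job(): hands the job in, once; it reports no verdict.
Trained networks look in a picture, given as the dict that the camera call returned (one of the last four; its "shot" number tells which), for a name from the list of things; names that differ only in an ending like _2 or _b are one class to them, and where a whole thing is asked for, a point or a joint stands for the part that bears it (a point fixed in the world has none). Each returns a list of dicts, best first, with "p" (0 to 1); they miss things now and then, are a little off and sometimes report something else, mostly with a low value. They report only what shows in the picture. A call takes as long as a camera call.
- models.find_in(picture, label): "position" ([x, y, z] in m, in world coordinates, good to about 4 mm: the middle of the surface that is visible of it).
- models.pinpoint(picture, label): "position" ([x, y, z] in m, in world coordinates, good to about 4 mm: a listed point, or the origin of a listed thing).
The state is a dict: "time": time; "joint_positions": joint angles; "qvel": joint speeds; "joint_torque": joint torques, N m; "tool_pos": TCP position; "ee_rot": TCP orientation; "wrist_force": force on the tool from outside, world axes, zero at the start; "wrist_torque": the same for the moment, N m; "width": finger opening in m.
Only numpy, scipy, OpenCV 4.12 (cv2) and the standard library are available. Lean on these libraries where they do the work, as an engineer would, in place of code of your own. Each camera call takes 0.05 s, during which the arm holds its last target. There are 200 camera calls.

## Task

The tortillas are done, so open the bar clamp that holds the wooden tortilla press to the shelf. With the fingertips press down the thumb release on the sliding jaw and, keeping it pressed, push the jaw back along its bar, away from the press, until it is fully home against the end stop; then take the hand away so that the release springs up again. Do not shift or lift the press, and leave the warmer, the jarrito and the spoon where they are.

Things in the scene. Friction and masses are not known exactly. Their poses are not given: they have to be found in the camera images.
- clamp: Steel bar clamp screwed to the concrete shelf. Toothed bar 435 long, 30 wide, 14 mm high along this body's y axis. Origin on the shelf, on the bar's centre line, under the middle of the thumb pad's travel; z up. Fixed jaw at the -y end (face at y -269.5, 44 mm high), press between the jaws; the sliding jaw opens to +y; end stop at y 111 to 125, 28 mm high.
- jaw (a joint): How far the sliding jaw has been pushed back along the bar (clamp +y), in m: about 0.001 to 0.003 at the start, beside the press; 0.067 fully home against the end stop. It slides with about 2.5 N of friction and stays where it is left. With the pawl in the teeth it cannot go back; it can only while the release is pressed.
- release (a joint): Angle of the thumb release, rad: 0 sprung up (to 0.12 if its pawl rests on a tooth's ramp), 0.28 right down. The pawl clears the teeth above about 0.17, which is 6.5 mm down at the pad's middle; right down is 10.5 mm. It takes 1.5 N to start and 4 N right down at the middle (6 N near the push plate), then meets a hard stop. It springs up again.
- thumb_pad (a point): Middle of the top of the release's ribbed pad, 36 mm wide across the bar, 34 mm along it, 44 mm above the shelf, on the sliding jaw (moves with it), sloping up 8 degrees towards the press when up. Free space over it is 47 mm along the bar, from the jaw plate (27 mm off on the press side, 42 mm high) to the push plate (20 mm off); open sideways and above.
- push_plate (a point): Middle of the front face of the sliding jaw's upright push plate, 20 mm behind the thumb pad's middle (clamp +y), 64 mm above the shelf. The plate is 52 mm wide, 8 mm thick and spans 38 to 74 mm above the shelf; its face looks at the press (clamp -y), so a fingertip on the pad can push it to clamp +y.
- press_mid (a point): Centre of the lower board (220 x 190 x 22 mm, its middle 33 mm above the shelf) of the wooden tortilla press, a loose 2 kg thing: two hinged boards on runners astride the bar, a lever on top that reaches past the far edge; 100 mm high over all. x and y axes about those of the clamp.
- warmer_mid (a point): Centre of the purple plastic tortilla warmer, a round lidded tub 212 mm across and 106 mm high, loose, past the end stop; this point is 46 mm above the shelf.
- jarrito_mid (a point): Centre of the glazed clay jarrito, a small mug 84 mm across and 88 mm high with one handle, loose; this point is 44 mm above the shelf.
- spoon: Steel spoon 190 mm long lying on the shelf, loose; its x axis runs along it, bowl to +x.

How it is judged:
On the way, in this order (a step that is already met when the one before it is completed fails the run):
1. the thumb release is pressed down, with the jaw still in its place (value of joint release above 0.17 rad and distance of push_plate from where it was at the start of the episode below 0.015 m), for 0.1 s.
2. the jaw is pushed back home to the end stop (value of joint jaw above 0.063 m), for 0.2 s.
At the end, for the whole second after the job is handed in: The sliding jaw stands at the end stop (within 4 mm), the release has sprung up again, and the press (12 mm) and the warmer, jarrito and spoon (15 mm) are where they were (value of joint jaw above 0.063 m and value of joint release below 0.14 rad and distance of press_mid from where it was at the start of the episode below 0.012 m and distance of each of warmer_mid, jarrito_mid, spoon from where it was at the start of the episode below 0.015 m); the robot touches nothing.
It fails at once if the tortilla press is shifted by more than 12 mm or lifted (distance of press_mid from where it was at the start of the episode above 0.012 m).
It fails at once if the warmer, the jarrito or the spoon is moved by more than 15 mm (distance of any of warmer_mid, jarrito_mid, spoon from where it was at the start of the episode above 0.015 m).
It also fails if it takes over 32 s, if anything falls off the work surface, if the arm or the gripper's body presses on something with over 40 N, if the wrist force passes 120 N, or if a joint passes its speed limit or range.

## Working session

There is one attempt and no reset: what is moved stays moved. The work goes in short steps, Python scripts to look and compute and a tool call to move; the robot and the scene stay as the last step left them, time stands still between calls to the robot, and variables do not carry over. Pictures are saved under pics/ and viewed, about 8 in all and at most 12, crops included, and the job is handed in when it is done.

Besides the shell and the picture viewer there is one more tool, called after ">>>" as a command line: name --pt "numbers of a row" for each row, then --argument value for the rest. step_arm: Moves the arm, as the interface text tells. Its arguments: {"type":"object","properties":{"series":{"type":"array","items":{"type":"array","items":{"type":"number"}}}},"required":["series"]}

```bash
mkdir -p pics
cat > h.py <<'E'
from bench import robot,cams,models
import cv2,numpy as np
def snap(n,f=None):
    s=cams.snapshot(n)
    if f: cv2.imwrite('pics/'+f,cv2.cvtColor(s['pixels'],cv2.COLOR_RGB2BGR))
    return s
def px(s,X):
    c=s['R']@np.array(X)+s['t']; u=c[:2]/c[2]; f=200/np.tan(np.radians(s['fov_y']/2))
    return u*(1+s['k1']*(u@u))*f+[s['cx'],s['cy']]
E
python3 - <<'E'
from h import *
for n in('scene','top'):
    s=snap(n,n+'1.png')
    for l in('clamp','thumb_pad','push_plate','press_mid','warmer_mid','jarrito_mid','spoon'):
        for d in models.pinpoint(s,l)[:2]: print(n,l,np.round(d['position'],3),round(d['p'],2),px(s,d['position']).round())
o=robot.get_obs();print(o['time'],o['tool_pos'],o['ee_rot'],o['wrist_force'])
E
```

```text
scene clamp [ 0.551  0.033 -0.003] 0.76 [272. 240.]
scene thumb_pad [ 0.548 -0.005  0.047] 0.56 [255. 230.]
scene push_plate [0.547 0.019 0.064] 0.9 [263. 220.]
scene press_mid [ 0.531 -0.138  0.034] 0.87 [197. 253.]
scene warmer_mid [0.548 0.367 0.054] 0.85 [386. 172.]
scene jarrito_mid [0.731 0.066 0.046] 0.96 [325. 270.]
scene spoon [ 0.546 -0.006  0.045] 0.74 [254. 230.]
scene spoon [ 0.441  0.128 -0.004] 0.65 [284. 200.]
top clamp [ 0.549  0.032 -0.002] 0.69 [365. 208.]
top thumb_pad [ 0.55  -0.006  0.044] 0.89 [382. 207.]
top push_plate [0.551 0.013 0.064] 0.57 [375. 207.]
top push_plate [ 0.438  0.13  -0.002] 0.16 [329. 252.]
top warmer_mid [0.733 0.069 0.042] 0.33 [350. 136.]
top jarrito_mid [0.733 0.067 0.041] 0.75 [350. 136.]
top jarrito_mid [0.548 0.029 0.001] 0.28 [366. 209.]
top spoon [ 0.441  0.129 -0.   ] 0.67 [329. 251.]
0.8 [ 0.17603755 -0.52109926  0.20551124] [3.14149103e+00 3.87267762e-06 3.25792513e-01] [-0.99640363  0.02826066 -0.53010695]
```

```bash
python3 -c "
import cv2,numpy as np
a=cv2.imread('pics/scene1.png')[120:320,140:440];b=cv2.imread('pics/top1.png')[80:300,240:480]
a=cv2.resize(a,(800,533));b=cv2.resize(b,(640,587))
cv2.imwrite('pics/a.png',a);cv2.imwrite('pics/b.png',b)"
```

```text
(no output)
```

View pics/a.png

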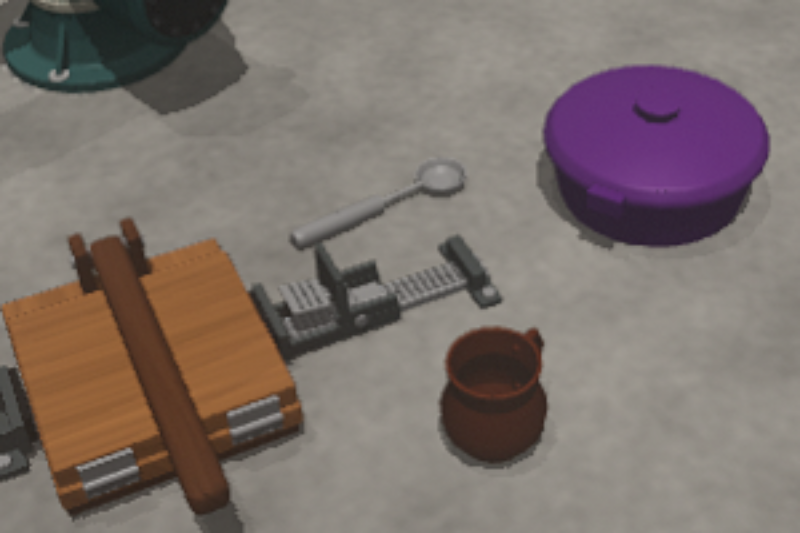

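View pics/b.png

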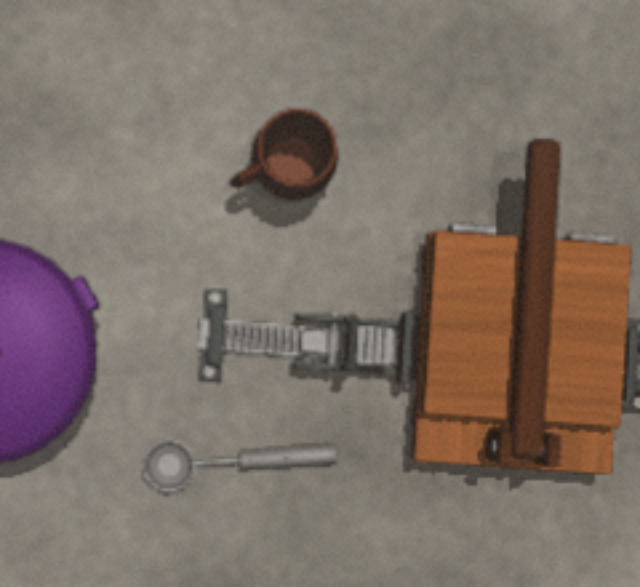

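The scene view shows the press at left with the sliding jaw and ribbed pad at about (310,305) in the crop, the push plate at (330,280) and the end stop at (470,270). In the top crop the bar runs from the stop at (212,335) to the jaw plate at (408,350). It lies close to world y, which agrees with the networks. Next I move above the pad with the fingers shut and tool x along the bar.

>>> step_arm --pt "-1 50 -36 0 -7" --pt "-1 100 -72 5 -15" --pt "-1 150 -107 10 -22" --pt "-1 200 -143 15 -30" --pt "-1 250 -179 20 -38" --pt "-1 300 -215 25 -46" --pt "-1 350 -251 30 -54" --pt "-1 400 -287 35 -62" --pt "-1 450 -322 40 -71" --pt "-1 490 -351 46 -71" --pt "-1 525 -376 46 -71" --pt "-1 525 -376 46 -71" --pt "-1 525 -376 46 -71" --pt "-1 525 -376 46 -71"

```text
time: 2.55
tool_pos: [0.5526, 0.0021, 0.1597]
ee_rot: [3.141, 0.0, 1.563]
wrist_force: [1.1, -0.2, 0.2]
width: 0.0006
```

Run:
```python
from h import *
from scipy.optimize import fsolve
for n in('wrist','top','scene'):
    s=snap(n,n+'2.png')
    for l in('thumb_pad','push_plate','clamp','press_mid'):
        for d in models.pinpoint(s,l)[:1]: print(n,l,np.round(d['position'],4),round(d['p'],2),px(s,d['position']).round())
    if n=='top':
        for u,v,z in((212,335,.028),(408,350,.042),(320,340,.02),(262,337,.014)):
            p=[240+u*240/640,80+v*220/587]
            print(u,fsolve(lambda q:px(s,[q[0],q[1],z])-p,[.5,0]).round(4))
o=robot.get_obs();print(o['time'],o['tool_pos'],o['ee_rot'],o['wrist_force'],o['width'])
```

```text
wrist thumb_pad [ 0.5461 -0.0027  0.0446] 0.88 [311. 197.]
wrist push_plate [0.5445 0.0172 0.0652] 0.58 [308. 182.]
wrist clamp [ 0.5511  0.031  -0.001 ] 0.92 [316. 157.]
top push_plate [0.5489 0.011  0.0626] 0.77 [376. 208.]
top clamp [ 0.5498  0.0327 -0.0021] 0.69 [365. 208.]
212 [0.559  0.1512]
408 [ 0.5391 -0.0347]
320 [0.5514 0.0469]
262 [0.556  0.1027]
scene thumb_pad [ 0.5447 -0.0074  0.0427] 0.64 [253. 231.]
scene push_plate [0.5468 0.019  0.0632] 0.7 [263. 221.]
scene clamp [ 0.5516  0.0335 -0.002 ] 0.75 [272. 240.]
scene press_mid [ 0.531  -0.1372  0.0323] 0.82 [197. 253.]
3.3 [0.5530901  0.00319792 0.15942264] [-3.14157233e+00  1.22127610e-04  1.56509534e+00] [-0.38910199 -0.32484421  0.54634779] 0.0003706598767302118
```

View pics/wrist2.png

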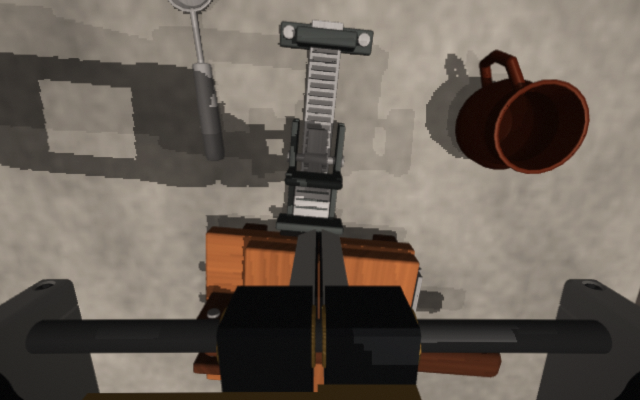

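The wrist view shows the pad at (313,203) between the push plate (312,180) and the jaw plate (309,222), with the fingers in line with the bar. Clamp +y is about 6° from world y towards +x. I'll correct the alignment and come down to just over the pad.

>>> step_arm --pt "-1 -2 -6 30 6" --pt "-1 -2 -6 70 6" --pt "-1 -2 -6 100 6" --pt "-1 -2 -6 107 6" --pt "-1 -2 -6 107 6" --pt "-1 -2 -6 107 6"

```text
time: 4.05
tool_pos: [0.5484, 0.0011, 0.0544]
ee_rot: [3.138, 0.0, 1.46]
wrist_force: [0.1, 0.2, -0.6]
width: 0.0006
```

Run:
```python
from h import *
s=snap('wrist','wrist3.png');t=snap('scene','scene3.png')
for l in('thumb_pad','push_plate','press_mid'):
    for q in(s,t):
        for d in models.pinpoint(q,l)[:1]: print(l,np.round(d['position'],4),round(d['p'],2))
o=robot.get_obs();print(o['time'],o['tool_pos'],o['ee_rot'],o['wrist_force'])
a=cv2.imread('pics/wrist3.png')[100:400,200:440];b=cv2.imread('pics/scene3.png')[170:290,205:301]
cv2.imwrite('pics/c.png',np.hstack([cv2.resize(a,(400,500)),cv2.resize(b,(400,500))]))
```

```text
thumb_pad [ 0.545  -0.0022  0.0441] 0.64
push_plate [0.5473 0.0153 0.0607] 0.95
push_plate [0.5455 0.0178 0.0645] 0.72
press_mid [ 0.5313 -0.1393  0.0298] 0.86
4.45 [0.54718405 0.00118654 0.05272805] [3.14114531e+00 6.94392107e-05 1.46024418e+00] [ 0.18147027 -0.26141391  0.07922732]
```

View pics/c.png

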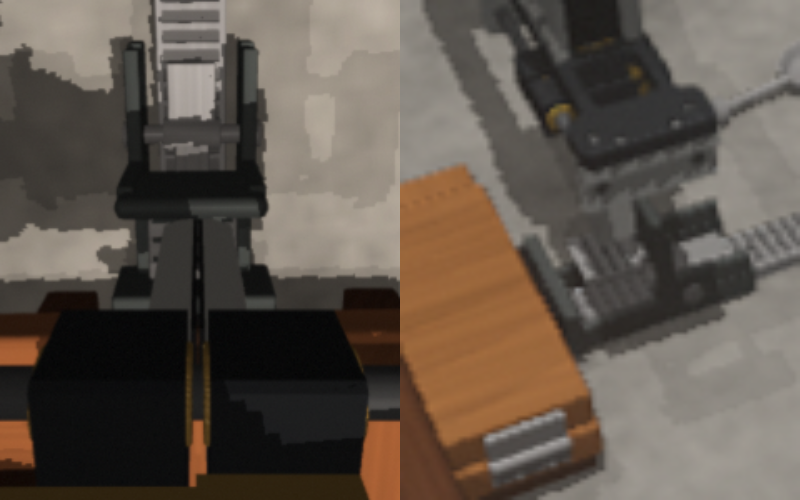

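The fingertips hang centred over the pad, just in front of the push plate (finger at (625,215), plate at (650,225) in the right half). I press now.

>>> step_arm --pt "-1 0 0 5 0" --pt "-1 0 0 9 0" --pt "-1 0 0 13 0" --pt "-1 0 0 16 0" --pt "-1 0 0 17 0" --pt "-1 0 0 17 0" --pt "-1 0 0 17 0"

```text
time: 5.32
tool_pos: [0.5474, 0.0008, 0.0363]
ee_rot: [3.141, 0.001, 1.46]
wrist_force: [-1.3, -0.7, 5.4]
width: 0.0002
```

>>> step_arm --pt "-1 0 0 1 0" --pt "-1 0 0 2 0" --pt "-1 0 0 2 0" --pt "-1 0 0 2 0"

```text
time: 5.82
tool_pos: [0.5474, 0.0007, 0.0346]
ee_rot: [3.141, 0.001, 1.46]
wrist_force: [-1.9, -2.2, 6.3]
width: 0.0005
```

>>> step_arm --pt "-1 2 0 0 0" --pt "-1 4 0 -0.5 0" --pt "-1 6 0 -0.5 0" --pt "-1 8 0 -0.5 0" --pt "-1 10 0 -0.5 0" --pt "-1 12 0 -0.5 0" --pt "-1 12 0 -0.5 0"

```text
time: 6.7
tool_pos: [0.5486, 0.0129, 0.0348]
ee_rot: [3.141, 0.0, 1.46]
wrist_force: [-1.8, -1.9, 5.8]
width: 0.0006
```

Run:
```python
from h import *
s=snap('wrist','wrist4.png');t=snap('scene','scene4.png')
for l in('thumb_pad','push_plate','press_mid'):
    for q in(s,t):
        for d in models.pinpoint(q,l)[:1]: print(l,np.round(d['position'],4),round(d['p'],2))
o=robot.get_obs();print(o['time'],o['tool_pos'],o['wrist_force'])
```

```text
thumb_pad [0.5478 0.0044 0.0359] 0.8
push_plate [0.5499 0.0291 0.0613] 0.64
push_plate [0.547  0.033  0.0613] 0.9
press_mid [ 4.453e-01  1.245e-01 -2.000e-04] 0.63
press_mid [ 0.5321 -0.1409  0.0306] 0.97
7.1 [0.54859197 0.01291073 0.03478608] [-2.73541631 -1.68110744  5.48968409]
```

The jaw is moving with the release held down. I keep going, and slow down near the stop.

>>> step_arm --pt "-1 5 0 0 0" --pt "-1 10 0 0 0" --pt "-1 16 0 0 0" --pt "-1 22 0 0 0" --pt "-1 28 0 0 0" --pt "-1 34 0 0 0" --pt "-1 40 0 0 0" --pt "-1 45 0 0 0" --pt "-1 49 0 0 0" --pt "-1 52 0 0 0" --pt "-1 52 0 0 0"

```text
time: 8.48
tool_pos: [0.5538, 0.0632, 0.035]
ee_rot: [-3.141, 0.004, 1.46]
wrist_force: [-3.3, -5.2, 6.9]
width: 0.0008
```

Run:
```python
from h import *
s=snap('wrist','wrist5.png');t=snap('scene','scene5.png')
for l in('thumb_pad','push_plate','press_mid'):
    for q in(s,t):
        for d in models.pinpoint(q,l)[:1]: print(l,np.round(d['position'],4),round(d['p'],2))
o=robot.get_obs();print(o['time'],o['tool_pos'],o['wrist_force'])
a=cv2.imread('pics/wrist5.png')[50:350,200:440];b=cv2.imread('pics/scene5.png')[160:280,230:326]
cv2.imwrite('pics/d.png',np.hstack([cv2.resize(a,(400,500)),cv2.resize(b,(400,500))]))
```

```text
thumb_pad [0.5528 0.0528 0.0345] 0.7
push_plate [0.5532 0.0837 0.0637] 0.67
push_plate [0.5546 0.0826 0.062 ] 0.79
press_mid [ 0.5311 -0.14    0.0331] 0.91
8.875 [0.55378758 0.06317626 0.03494266] [-3.00352811 -5.8822636   6.80241064]
```

View pics/d.png

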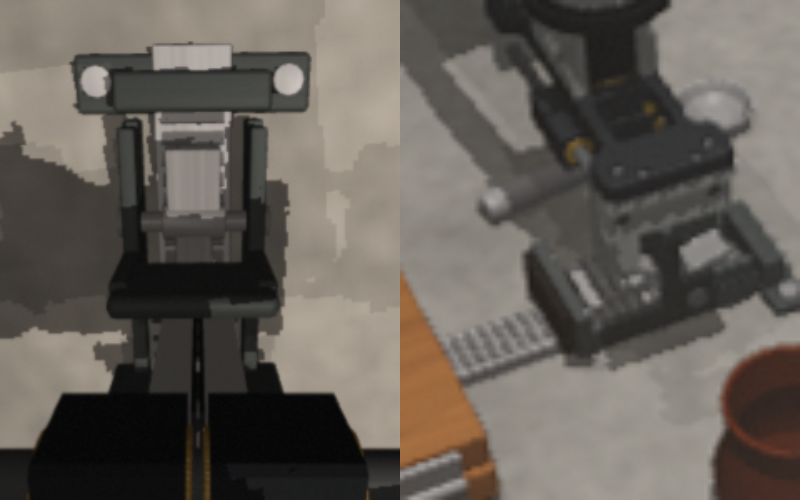

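The jaw is at or near the stop: its cheeks meet the stop bar at about y 115 in the crop, and the y force has risen to 5.9 N. I'll push gently on until the force clearly shows contact.

>>> step_arm --pt "-1 2 0 0 0" --pt "-1 4 0 0 0" --pt "-1 6 0 0 0" --pt "-1 6 0 0 0"

```text
time: 9.38
tool_pos: [0.5558, 0.0688, 0.0357]
ee_rot: [3.139, 0.004, 1.46]
wrist_force: [-1.2, -5.8, 7.4]
width: 0.0003
```

>>> step_arm --pt "-1 2 0 0 0" --pt "-1 4 0 0 0" --pt "-1 6 0 0 0" --pt "-1 7 0 0 0" --pt "-1 7 0 0 0"

```text
time: 10.0
tool_pos: [0.5563, 0.0712, 0.0359]
ee_rot: [3.139, 0.012, 1.459]
wrist_force: [-2.7, -17.4, 9.4]
width: 0.0006
```

The tip is blocked at y = 0.071 with 17 N, so the jaw is hard against the stop. I lift straight up so as not to drag it back.

>>> step_arm --pt "-1 -1 0 0 0" --pt "-1 -2 0 -3 0" --pt "-1 -3 0 -8 0" --pt "-1 -4 0 -15 0" --pt "-1 -6 0 -40 0" --pt "-1 -6 0 -80 0" --pt "-1 -6 0 -130 0" --pt "-1 -60 0 -160 0" --pt "-1 -120 0 -160 0" --pt "-1 -170 0 -160 0" --pt "-1 -170 0 -160 0"

```text
time: 11.38
tool_pos: [0.5363, -0.0937, 0.1932]
ee_rot: [-3.141, -0.0, 1.455]
wrist_force: [-0.2, 0.1, -0.5]
width: 0.0006
```

Run:
```python
from h import *
s=snap('wrist','wrist6.png');t=snap('scene','scene6.png');u=snap('top')
for l in('thumb_pad','push_plate','press_mid','warmer_mid','jarrito_mid','spoon'):
    for q in(s,t,u):
        for d in models.pinpoint(q,l)[:1]: print(l,np.round(d['position'],4),round(d['p'],2))
o=robot.get_obs();print(o['time'],o['tool_pos'],o['wrist_force'])
a=cv2.imread('pics/wrist6.png')[0:400,160:480];b=cv2.imread('pics/scene6.png')[140:300,190:318]
cv2.imwrite('pics/e.png',np.hstack([cv2.resize(a,(400,500)),cv2.resize(b,(400,500))]))
```

```text
thumb_pad [0.5512 0.0583 0.0374] 0.95
thumb_pad [0.5522 0.0576 0.0413] 0.51
thumb_pad [0.5573 0.0586 0.0397] 0.74
push_plate [0.5547 0.0591 0.0399] 0.35
push_plate [0.5557 0.0834 0.064 ] 0.95
push_plate [0.5578 0.0774 0.0615] 0.82
press_mid [ 0.5305 -0.1405  0.0328] 0.59
warmer_mid [0.5466 0.3661 0.051 ] 0.74
jarrito_mid [0.7294 0.0642 0.0463] 0.9
jarrito_mid [0.7345 0.07   0.0434] 0.75
spoon [ 0.4384  0.1325 -0.0045] 0.8
12.425 [ 0.53679772 -0.09129493  0.19395801] [-0.00909783  0.02212545 -0.73915807]
```

View pics/e.png

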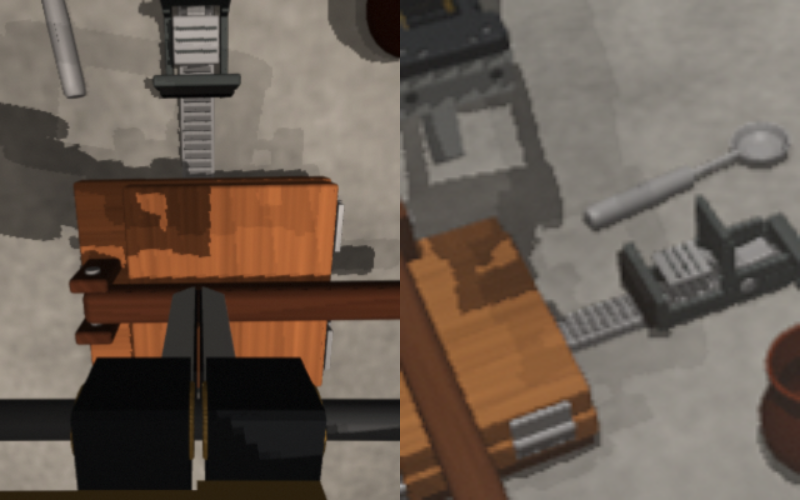

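The jaw looks home, with the release up at (685,262) and the press and spoon unmoved. One close-up to check the gap at the stop.

Run:
```python
from h import *
s=snap('top','top7.png');t=snap('scene','scene7.png')
a=cv2.imread('pics/top7.png')[185:235,310:370];b=cv2.imread('pics/scene7.png')[180:255,240:330]
cv2.imwrite('pics/f.png',np.hstack([cv2.resize(x,(400,333),interpolation=cv2.INTER_CUBIC) for x in(a,b)]))
```

```text
(no output)
```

View pics/f.png

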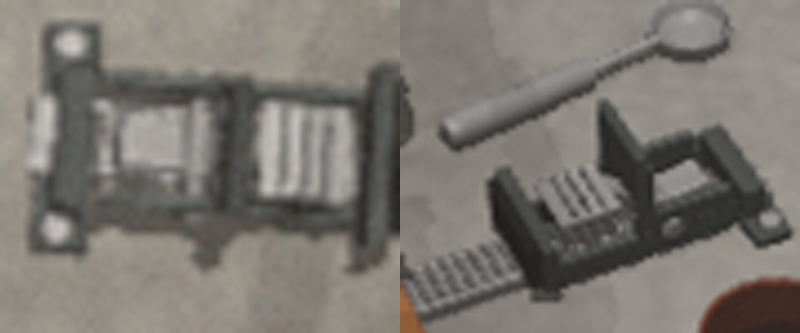

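The cheeks meet the stop with no gap (left crop x≈95, right crop (715,165)), and the pad slopes up above the cheeks. I hand in now.

```bash
python3 -c "
from h import *
print(robot.close_job(),robot.get_obs()['time'])"
```

```text
the job is handed in; nothing more can be done
the job is handed in; nothing more can be done
```

The clamp is open and the job is handed in. With the fingers shut, I pressed the thumb release down and pushed the jaw back along the bar to the end stop. I then lifted the hand straight up and moved it clear. The clock stood at about 12.5 s of the 32 s allowed.

**Jaw:** the tip was blocked with about 17 N along the bar at the end of travel. The close-up afterwards shows no visible gap between the jaw and the stop. The measured travel was less certain: one camera gave about 66 mm for the push plate, while the top view and the pad readings gave about 62–66 mm.

**Release:** it looks sprung up in the images. The pad reads 37–41 mm high against 44 mm fully up. That could mean the pawl is resting on a tooth's ramp, which the task allows. The release angle itself could not be read directly.

**Other objects:** the measured positions of the press, warmer, jarrito and spoon are within about 5 mm of where they started, close to the 4 mm accuracy of the measurements. The wrist force after retreating was under 1 N, so the hand is touching nothing.

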